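# Seat a gas detector on its calibration manifold with a spacer and hold it there

## Task

One of the three calibration docks has a gap behind its detector wide enough for the spacer. Take the spacer from its holder by its grip, lower its blade upright and square, about mid-width, down into that gap, more than half the detector's height deep, then push the detector with it, firmly, until it lies flush on the gas manifold. Finish while still gripping the spacer and pressing the detector home: do not let go. Leave the other two detectors, the mug, the jar and the screwdriver as they are.

Things in the scene. Friction and masses are not known exactly. Their poses are not given: they have to be found in the camera images.
- dock_wide: Fixed calibration dock with the WIDE gap. Grey base plate 110 x 96 mm, its top (dock floor) at z = 12 mm. Origin on the desk, 35 mm from the plate's near edge; +x points from the fence to the gas manifold, y across, z up. Two low side cheeks (x 6 to 40 mm, inner faces y = +-34 mm, tops z = 37 mm) guide the detector. Nothing is over 68 mm high.
- gap_wide (a point): On that dock's floor (12 mm over the desk), at the foot of the near fence's face, mid-width; dock frame x = -16 mm, same axes. The fence is an upright aluminium bar 70 mm wide (y), 10 mm thick, 40 mm above the floor. The gap reaches from here in +x to the detector: 17 to 19 mm at the start, 22 mm once flush; open at the top and both sides.
- manifold_wide: Gas manifold of that dock: fixed aluminium block 32 (x) x 84 (y) x 50 mm on the dock's far end, top 62 mm over the desk. Same origin and axes as dock_wide, so its flat near face, which the detector must lie flush on, is at x = +40 mm.
- detector_wide_mid (a point): Centre of the loose gas detector in the wide-gap dock: a black block 34 (x) x 60 (y) x 50 mm (z) with a small screen on top, about 0.25 kg, axes about like its dock's. It stands 3 to 5 mm short of the manifold at the start and slides on the dock floor when pushed; flush, its centre is at x = +23 mm in the dock's frame.
- spacer_grip (a point): Centre of the loose spacer's grip, 76 mm above its underside; z up. One upright piece, 96 mm tall, about 0.14 kg: square grey grip 24 x 24 x 40 mm on top, then an aluminium blade 12 (x, thickness) x 44 (y) x 50 mm, then a foot 8 x 40 x 6 mm. It starts upright in its holder, this point 84 mm over the desk. Either side may face the detector.
- spacer_foot (a point): Centre of the spacer's underside, 76 mm below the grip's centre; same axes as the grip.
- holder: Fixed grey plastic stand for the spacer, 44 x 60 mm; floor 8 mm, two walls along y up to 28 mm over the desk with a 15 mm slot between them, open at the top and ends. Origin on the desk under its middle; y runs along the slot.
- dock_narrow_a: A dock like the wide one and with the same frame, but its near fence's face is at x = 0 mm: its gap is only 3 to 6 mm, too narrow for the spacer. Fixed to the desk. Leave alone.
- detector_narrow_a_mid (a point): Centre of the identical detector (34 x 60 x 50 mm) in that narrow-gap dock. Leave alone.
- dock_narrow_b: A dock like the wide one and with the same frame, but its near fence's face is at x = 0 mm: its gap is only 3 to 6 mm, too narrow for the spacer. Fixed to the desk. Leave alone.
- detector_narrow_b_mid (a point): Centre of the identical detector (34 x 60 x 50 mm) in that narrow-gap dock. Leave alone.
- mug: Loose white mug, 76 mm across, 90 mm high; origin at its underside. Bystander.
- jar: Loose glass jar, 56 mm across, 80 mm high; origin at its underside. Bystander.
- screwdriver: Loose screwdriver lying on the desk, handle towards its -x. Bystander.
Mind the look-alikes: they are no part of the job. Of the things that look like the part that bears spacer_grip, the smallest one is meant.

How it is judged:
By the outcome, as a careful person would: the job done as asked, in the order asked, and still so for the second after the job is handed in, while the arm keeps its last pose, push and grip.
It also fails if it takes over 42 s, if anything falls off the work surface, if the arm or the gripper's body presses on something with over 40 N, if the wrist force passes 120 N, or if a joint passes its speed limit or range.

## Robot

A 7-joint arm with a two-finger parallel gripper is mounted at the origin on the work surface. World frame = base frame: x ahead of the robot, y to its left, z up, the work surface at z = 0. Lengths are in m, angles in rad, forces in N, time in s.
With the tool pointing down it reaches from about 0.4 to 0.85 m from the base axis. Payload 10.4 kg.
Tool frame: the origin (TCP) lies between the finger pads; the fingertips stand tips_ahead ahead of it and the grasp point (between the pads) lies 11 mm behind it (tips_ahead is the distance from the TCP to the fingertips, in m); z points along the fingers, x is the direction in which the jaws open and shut, and the axes are right-handed (so a half turn about z gives the same grasp; the last joint's range is limited). The gripper opens to 87 mm and grips with 3 to 60 N. Pads are 19 mm wide; open, the fingers measure 117 mm over their backs; the gripper's body (75 mm by 190 mm) begins 51 mm behind the grasp point.
Start: joints at [-1.368, 0.332, -0.065, 1.46, 0.022, 1.35, -0.088], TCP at [0.14, 0.609, 0.231] pointing down, gripper open.
Joint ranges: [-2.6, 2.6], [-0.5, 2.12], [-1.47, 1.34], [0.16, 2.42], [-1.27, 4.41], [0.06, 2.06], [-2.6, 2.6]. Speed limits (rad/s): [2.22, 2.22, 2.79, 2.79, 3.14, 3.14, 3.14].

## Interface

Orientations are given as a unit quaternion [x, y, z, w].
In Python, from bench import read_state, camera, close_job, tips_ahead gives the robot as it stands.
- The arm moves only by the tool arm_command, never from a script. Its argument "commands" is a list that holds one entry, the list of rows, each a list of 7 numbers: the turn, a rotation vector about the tool's x, y, z in rad, then the shift along the tool's x, y, z in m, then the opening in per cent of the stroke, from 0 (shut) to 100 (fully open). In form: [[[rx, ry, rz, x, y, z, claw], ...]]. A call has 1 to 20 rows; each row shifts and turns the commanded pose from where the row before left it, along the tool's axes as they then stand; what a row does not reach is not made up. A row lasts 1/8 s, in which the tool goes at most 62.5 mm and 10.7 degrees, less where a joint would pass 70% of its speed; a pose out of reach is approached as far as the arm can. A call with a gripper value outside its range is refused whole. The fingers move at their own pace and stop on an object; "newtons" is the grip in N (left out, the last holds). Time passes only in rows, so rows that do not move let the fingers close. It gives the time, the measured TCP pose, the force and the opening at its end, in the units of the state.
- read_state(): the state, without advancing time (a new reading comes with each control period).
- camera(name): name is "scene" or "top" or "wrist"; returns a dict with "frame" (420x560x3 uint8, red, green, blue), "vfov" (degrees; the focal length in pixels is half the picture's height over the tangent of half this angle, whatever the lens; pixels are square), "cx", "cy" (the principal point, pixels), "R" (3x3) and "t" (3): a world point X has camera coordinates R X + t. Camera axes: x right, y down, z forward; pixel columns grow to the right and rows downward; lengths in m; the calibration is good to about 2 mm. A picture is of the moment at which its call begins. There is no depth.
- close_job(): hands the job in, once; it reports no verdict.
The state is a dict: "time": time; "joint_positions": joint angles; "joint_vel": joint speeds; "joint_torque": joint torques, N m; "ee_pos": TCP position; "eef_rot": TCP orientation; "ft_force": force on the tool from outside, world axes, zero at the start; "torque": the same for the moment, N m; "width": finger opening in m.
Only numpy, scipy, OpenCV 4.12 (cv2) and the standard library are available. Lean on these libraries where they do the work, as an engineer would, in place of code of your own. Each camera call takes 0.05 s, during which the arm holds its last target.

## Working session

There is one attempt and no reset: what is moved stays moved. The work goes in short steps, Python scripts to look and compute and a tool call to move; the robot and the scene stay as the last step left them, time stands still between calls to the robot, and variables do not carry over. Pictures are saved under pics/ and viewed, and the job is handed in when it is done.

Besides the shell and the picture viewer there is one more tool, called after ">>>" in YAML: its name, and indented under it one key for each argument. arm_command: Moves the arm, as the interface text tells. Its arguments: {"type":"object","properties":{"commands":{"type":"array"},"newtons":{"type":"number"}},"required":["commands"]}

```bash
ls; mkdir -p pics; python3 - <<'E'
from bench import *
import cv2,json,pickle
s=read_state();print(s, tips_ahead)
for n in ("scene","top","wrist"):
    c=camera(n);cv2.imwrite(f"pics/{n}0.png",c["frame"][:,:,::-1]);pickle.dump(c,open(f"{n}0.pkl","wb"))
    print(n,c["vfov"],c["cx"],c["cy"],c["R"],c["t"])
E
```

```text
pics
{'time': 0.0, 'joint_positions': array([-1.36760968,  0.33289063, -0.06469882,  1.46091956,  0.02161986,
        1.34990214, -0.0885279 ]), 'joint_vel': array([ 9.25780222e-04,  1.07899920e-05, -8.49881109e-05, -3.59683292e-04,
       -5.45389793e-04,  1.22923493e-03, -2.16573313e-03]), 'joint_torque': array([ 2.77789804e-04, -6.23264909e+01,  2.50001944e-02, -3.89891911e+01,
       -6.13085506e-02,  3.98086687e-02,  1.48921290e-04]), 'ee_pos': array([0.13985038, 0.6087751 , 0.22975261]), 'eef_rot': array([ 7.82264823e-01,  6.22945616e-01, -5.29375101e-04,  4.75758580e-04]), 'ft_force': array([1.29163139, 0.33455812, 0.46231053]), 'torque': array([-0.01160796, -0.02294688, -0.04324092]), 'width': 0.08715378255273226} 0.008
scene 47.39562992252303 287.5643974742275 208.71918631111086 [[ 0.27259342  0.96209771  0.00779858]
 [ 0.79585812 -0.2209228  -0.56374016]
 [-0.54065024  0.15987842 -0.82591538]] [-0.10561351 -0.34987587  1.60347538]
top 46.85954666411147 283.70006332292303 211.1110578887718 [[-0.0231879  -0.99960571 -0.01583506]
 [-0.99315665  0.02484605 -0.11411632]
 [ 0.11446476  0.01308058 -0.99334119]] [-0.01795743  0.49862817  1.11308369]
wrist 60.23461616831782 277.3350715595667 208.24440093033044 [[ 2.23374061e-01  9.74732799e-01 -8.00030758e-06]
 [ 9.41461582e-01 -2.15747357e-01  2.59042792e-01]
 [ 2.52495779e-01 -5.78709724e-02 -9.65865846e-01]] [-0.62499139 -0.03165634  0.3882127 ]
```

View pics/scene0.png

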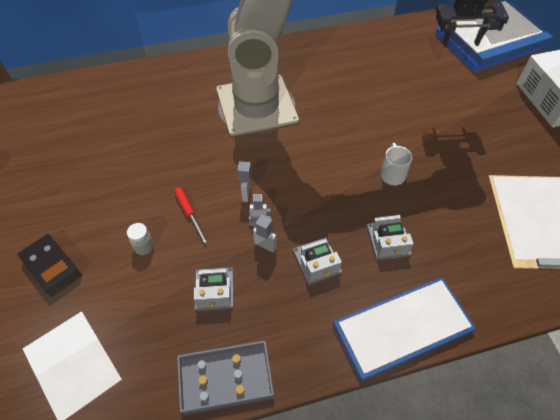

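View pics/top0.png

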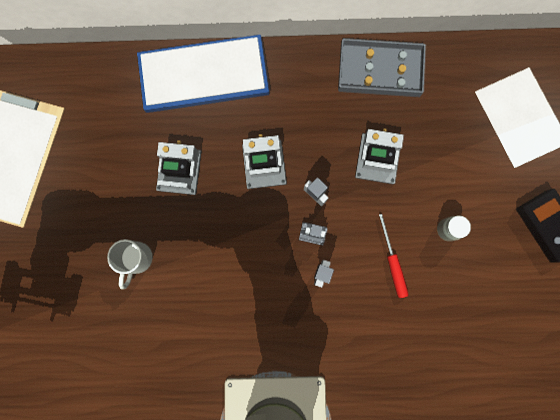

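View pics/wrist0.png

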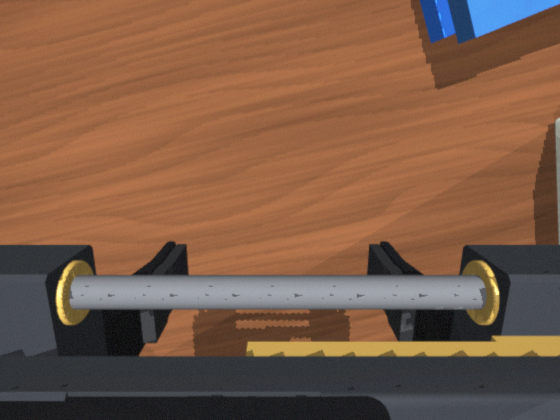

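```bash
python3 - <<'E'
import cv2
t=cv2.imread("pics/top0.png");s=cv2.imread("pics/scene0.png")
r=lambda a,f:cv2.resize(a,None,fx=f,fy=f,interpolation=cv2.INTER_CUBIC)
cv2.imwrite("pics/t_docks.png",r(t[115:205,140:420],2.85))
cv2.imwrite("pics/t_sp.png",r(t[165:300,270:370],4.4))
cv2.imwrite("pics/s_sp.png",r(s[150:260,220:300],5.4))
cv2.imwrite("pics/s_docks.png",r(s[205:320,180:420],3.3))
E
```

```text
(no output)
```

View pics/t_docks.png

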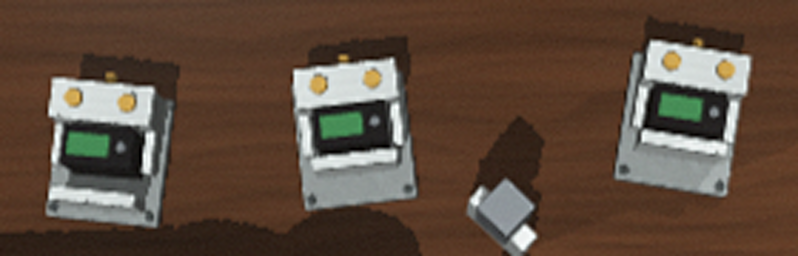

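View pics/t_sp.png

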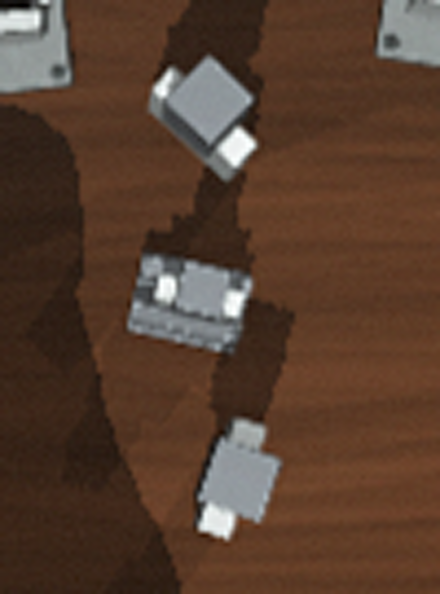

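View pics/s_sp.png

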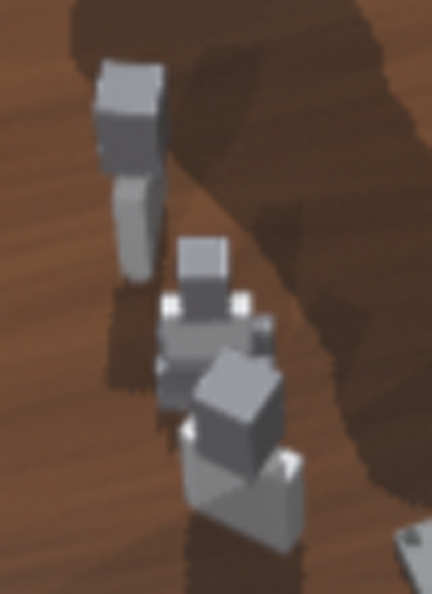

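View pics/s_docks.png

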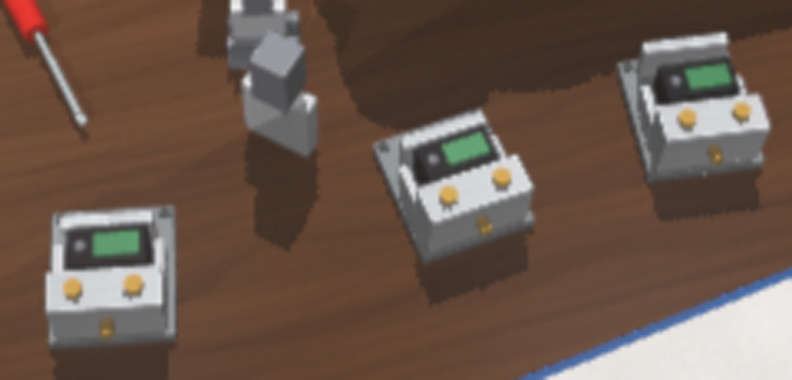

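```bash
cat > h.py <<'E'
import cv2,numpy as np,pickle
def crop(img,x0,y0,w,h,f,out,step=5):
    a=cv2.resize(img[y0:y0+h,x0:x0+w],None,fx=f,fy=f,interpolation=cv2.INTER_CUBIC)
    for u in range(x0,x0+w):
        if u%step==0:
            p=int((u+.5-x0)*f);cv2.line(a,(p,0),(p,6 if u%(2*step) else 12),(0,255,255),1)
            if u%(2*step)==0: cv2.putText(a,str(u),(p-10,24),0,.4,(0,255,255),1)
    for v in range(y0,y0+h):
        if v%step==0:
            p=int((v+.5-y0)*f);cv2.line(a,(0,p),(6 if v%(2*step) else 12,p),(0,255,255),1)
            if v%(2*step)==0: cv2.putText(a,str(v),(14,p+4),0,.4,(0,255,255),1)
    cv2.imwrite(out,a)
def proj(c,X):
    X=np.atleast_2d(X);f=210/np.tan(np.radians(c["vfov"])/2)
    q=X@np.array(c["R"]).T+np.array(c["t"])
    return np.c_[c["cx"]+f*q[:,0]/q[:,2],c["cy"]+f*q[:,1]/q[:,2]]
def back(c,uv,z):
    f=210/np.tan(np.radians(c["vfov"])/2);R=np.array(c["R"]);t=np.array(c["t"])
    d=R.T@np.array([(uv[0]-c["cx"])/f,(uv[1]-c["cy"])/f,1]);o=-R.T@t
    return o+d*(z-o[2])/d[2]
def place(P,p):  # p=x,y,yaw
    P=np.asarray(P,float);c,s=np.cos(p[2]),np.sin(p[2])
    return np.c_[p[0]+c*P[:,0]-s*P[:,1],p[1]+s*P[:,0]+c*P[:,1],P[:,2]]
E
python3 - <<'E'
from h import *
t=cv2.imread("pics/top0.png");s=cv2.imread("pics/scene0.png")
crop(t,148,132,62,66,9,"pics/a.png");crop(s,360,208,60,58,10,"pics/b.png")
crop(t,295,215,40,38,14,"pics/c.png");crop(s,240,185,45,55,10,"pics/d.png")
E
```

```text
(no output)
```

View pics/a.png

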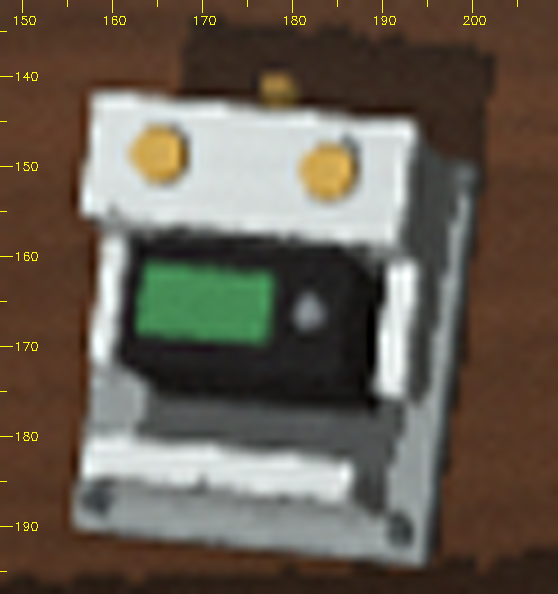

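View pics/b.png

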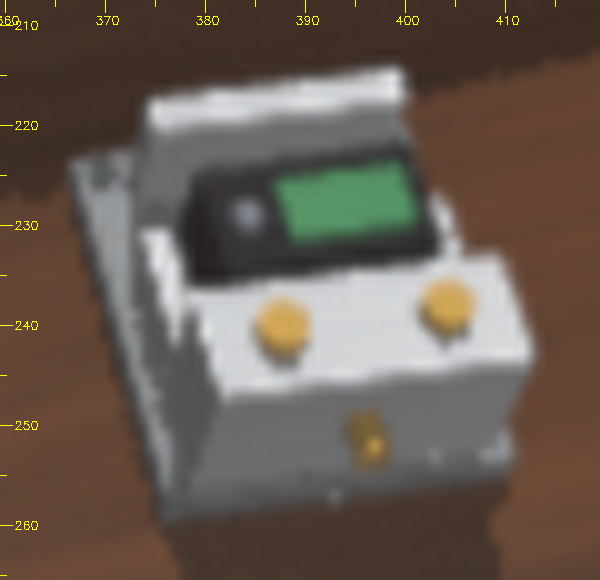

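View pics/c.png

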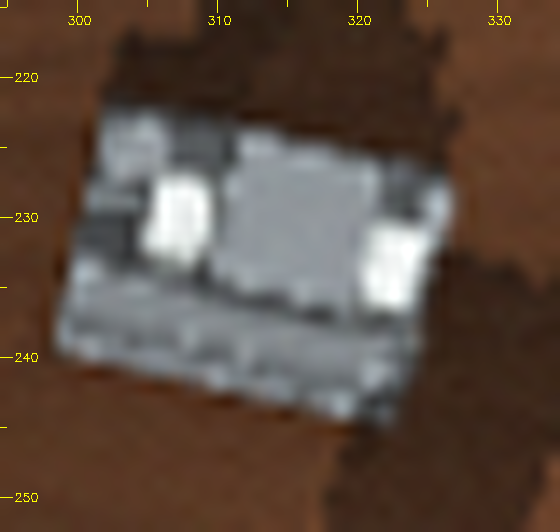

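View pics/d.png

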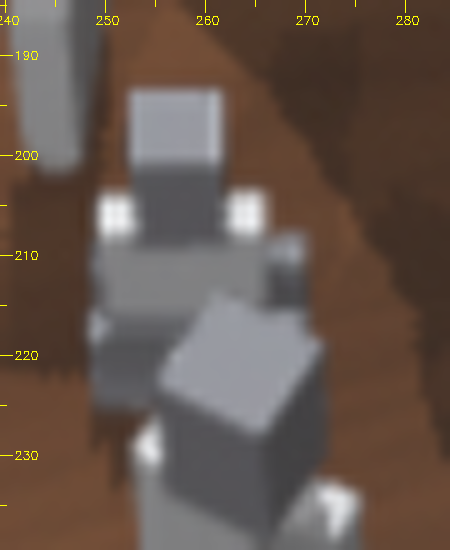

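```bash
cat > fit.py <<'E'
from h import *
from scipy.optimize import least_squares
T=pickle.load(open("top0.pkl","rb"));S=pickle.load(open("scene0.pkl","rb"))
def fit(name,obs,p0):
    for cams in ([0],[1],[0,1]):
        o=[k for k in obs if k[0] in cams]
        def r(p):
            return np.concatenate([(proj([T,S][k[0]],place([k[1]],p))[0]-k[2]) for k in o])
        q=least_squares(r,p0,loss="soft_l1")
        print(name,cams,np.round(q.x[:2]*1000,1),round(np.degrees(q.x[2]),2),"rms px",np.sqrt(np.mean(r(q.x)**2)).round(2),np.round(r(q.x),1) if len(cams)>1 else "")
    return q.x
m=lambda *a:np.array(a)/1000.
dock=[(0,m(72,42,62),(157.7,141.5)),(0,m(72,-42,62),(193.8,145.1)),(0,m(40,42,62),(156.6,155.2)),(0,m(40,-42,62),(192.7,158.5)),
(0,m(-16,35,52),(157.3,180.1)),(0,m(-26,35,52),(156.4,184.4)),(0,m(-16,-35,52),(186.9,182.8)),(0,m(-26,-35,52),(186.2,187.1)),
(0,m(-35,48,12),(155.5,190.1)),(0,m(-35,-48,12),(194.9,194.1)),
(1,m(40,-42,62),(378.5,236.5)),(1,m(40,42,62),(409.5,233)),(1,m(72,-42,62),(381.7,247.7)),(1,m(72,42,62),(412.7,243)),
(1,m(-26,-35,52),(374.2,217.5)),(1,m(-26,35,52),(399.7,214.2)),(1,m(-16,-35,52),(375.3,220.5)),(1,m(-16,35,52),(400.2,217.3)),(1,m(-35,-48,12),(366.5,223.5)),(1,m(75,-48,12),(375.8,259.7))]
det=[(0,m(-17,30,62),(161.4,172.8)),(0,m(-17,-30,62),(189.2,176.7)),(1,m(-17,-30,62),(379.2,225)),(1,m(-17,30,62),(400,221.7))]
sp=[(0,m(12,12,104),(311.6,223.8)),(0,m(12,-12,104),(321.6,225.9)),(0,m(-12,12,104),(309.6,234.5)),(0,m(-12,-12,104),(320.1,236.8)),
(0,m(6,22,64),(305.8,226.6)),(0,m(-6,22,64),(304.6,232.4)),(0,m(6,-22,64),(325.4,230.6)),(0,m(-6,-22,64),(323.8,236.6)),
(1,m(-12,-12,104),(252.5,193.5)),(1,m(-12,12,104),(261.7,193.5)),(1,m(12,-12,104),(252.5,201)),(1,m(12,12,104),(261.5,201)),
(1,m(-6,-22,64),(249.3,203.8)),(1,m(6,-22,64),(249.2,208.5)),(1,m(-6,22,64),(266,203.5)),(1,m(6,22,64),(266.2,208.2))]
hol=[(0,m(22,30,28),(302,222)),(0,m(-22,30,0),(298.6,239.5)),(0,m(-22,-30,0),(322,244.5)),(0,m(22,-30,28),(326.6,227.4))]
if __name__=="__main__":
    for n,o in(("dock",dock),("det",det),("sp",sp),("hol",hol)):
        z=np.mean([k[1][2] for k in o if k[0]==0]);uv=np.mean([k[2] for k in o if k[0]==0],0)
        b=back(T,uv,z);fit(n,o,[b[0],b[1],-.1])
E
python3 fit.py
```

```text
dock [0] [587.5 226.2] -7.2 rms px 0.25 
dock [1] [590.2 224.3] -7.47 rms px 0.45 
dock [0, 1] [588.4 225.6] -7.35 rms px 0.58 [ 0.8 -0.1  0.3 -0.1  0.  -0.4 -0.4 -0.1  0.2 -0.6  0.6 -0.7  0.3 -0.3
  0.5 -0.4  0.2 -0.5  0.2 -0.4  0.1 -0.4  0.3 -0.8  0.  -1.   0.7 -0.3
  0.1 -0.6 -0.3 -0.4 -0.1 -0.5  0.3 -0.4  0.1 -0.8  0.8 -2.3]
det [0] [601.9 215.6] -9.68 rms px 0.83 
det [1] [610.7 220.5] -4.66 rms px 0.33 
det [0, 1] [606.  218.7] -6.73 rms px 1.49 [ 0.1 -0.9 -2.1 -2.5 -1.6 -1.5 -0.5 -1.1]
sp [0] [ 445.5 -100. ] -13.02 rms px 0.29 
sp [1] [ 447.3 -101.4] -14.45 rms px 0.31 
sp [0, 1] [ 446.  -100.6] -13.47 rms px 0.43 [ 0.1 -0.3  0.9 -0.1 -0.1 -0.3  0.1 -0.3  0.3  0.1  0.4 -0.5 -0.3  0.2
  0.3 -0.7  0.1 -0.2  0.  -0.5  0.1 -0.3  0.3 -0.6  0.4  0.1  0.5 -1.
 -0.  -0.1 -0.2 -1.1]
hol [0] [444.7 -96.2] -13.83 rms px 0.67 Traceback (most recent call last):
  File "fit.py", line 27, in <module>
    b=back(T,uv,z);fit(n,o,[b[0],b[1],-.1])
                   ~~~^^^^^^^^^^^^^^^^^^^^^
  File "fit.py", line 9, in fit
    q=least_squares(r,p0,loss="soft_l1")
    return func(*args, **kwargs)
    vector_fun = VectorFunction(
        fun_wrapped,
    ...<6 lines>...
        workers=workers
    )
    self._update_fun()
    ~~~~~~~~~~~~~~~~^^
    self.f = self.fun_wrapped(xp_copy(self.x))
             ~~~~~~~~~~~~~~~~^^^^^^^^^^^^^^^^^
    return np.atleast_1d(self.fun(x))
                         ~~~~~~~~^^^
    return self.f(x, *self.args, **self.kwargs)
           ~~~~~~^^^^^^^^^^^^^^^^^^^^^^^^^^^^^^
  File "fit.py", line 8, in r
    return np.concatenate([(proj([T,S][k[0]],place([k[1]],p))[0]-k[2]) for k in o])
           ~~~~~~~~~~~~~~^^^^^^^^^^^^^^^^^^^^^^^^^^^^^^^^^^^^^^^^^^^^^^^^^^^^^^^^^^
ValueError: need at least one array to concatenate
```

```bash
python3 - <<'E'
from fit import *
def tri(a,b):
    r=lambda X:np.r_[proj(T,X)[0]-a,proj(S,X)[0]-b]
    q=least_squares(r,[.45,-.1,.1]);return np.round(q.x*1000,1),np.round(q.fun,1)
print("near",tri((324.0,274),(244.5,165.8)))
print("far",tri((316.8,187.7),(264,220.8)))
print("mine",tri((315.7,230.2),(257,197.2)))
# foot of near spacer on desk
print(back(S,(244.6,200.5),0))
E
```

```text
near (array([ 350.7, -112.9,  124.5]), array([-0.4, -0.1, -0.5, -0. ]))
far (array([ 536.3, -104.2,  123.8]), array([ 0.,  0.,  0., -0.]))
mine (array([ 445.7, -100.5,  101.8]), array([ 0.2,  0. ,  0.2, -0. ]))
[ 0.37502175 -0.12535166  0.        ]
```

```bash
cat > plan.py <<'E'
import numpy as np
from scipy.spatial.transform import Rotation as R
def rows(p0,q0,way,nd=4):
    """way: list of (pos, yaw of tool x, deg) tool pointing straight down"""
    out=[];p=np.array(p0,float);r=R.from_quat(q0)
    for P,y in way:
        a=np.radians(y);t=R.from_matrix(np.array([[np.cos(a),np.sin(a),0],[np.sin(a),-np.cos(a),0],[0,0,-1]]))
        rv=np.round((r.inv()*t).as_rotvec(),nd);sh=np.round(r.inv().apply(np.array(P)-p),nd)
        out.append([*rv.tolist(),*sh.tolist()]);p=p+r.apply(sh);r=r*R.from_rotvec(rv)
    print("end",p.round(4),r.as_matrix().round(4).tolist())
    return out
E
python3 - <<'E'
from plan import *
from bench import read_state
s=read_state();p=s["ee_pos"];q=s["eef_rot"]
r0,a0=np.hypot(p[0],p[1]),np.arctan2(p[1],p[0]);e=np.array([.446,-.1006]);r1,a1=np.hypot(*e),np.arctan2(e[1],e[0])
w=[]
for i in range(1,20):
    k=i/19;rr=r0+(r1-r0)*k;a=a0+(a1-a0)*k
    w.append(([rr*np.cos(a),rr*np.sin(a),p[2]+(.2-p[2])*k],77.1+(-13.47-77.1)*k))
for x in rows(p,q,w): print(x)
E
```

```text
end [ 0.446  -0.1006  0.2   ] [[0.9725, -0.2329, -0.0], [-0.2329, -0.9725, 0.0], [-0.0, 0.0, -1.0]]
[0.0001, 0.001, 0.0826, -0.0109, 0.0507, 0.0016]
[-0.0, 0.0, 0.0831, -0.0109, 0.05, 0.0016]
[-0.0, 0.0, 0.0832, -0.0108, 0.0493, 0.0015]
[-0.0, 0.0, 0.0832, -0.0107, 0.0486, 0.0016]
[-0.0, 0.0, 0.0832, -0.0107, 0.0479, 0.0016]
[-0.0, 0.0, 0.0832, -0.0106, 0.0471, 0.0016]
[-0.0, 0.0, 0.0832, -0.0106, 0.0464, 0.0015]
[-0.0, 0.0, 0.0832, -0.0105, 0.0457, 0.0016]
[-0.0, 0.0, 0.0832, -0.0104, 0.045, 0.0016]
[-0.0, 0.0, 0.0832, -0.0104, 0.0443, 0.0016]
[-0.0, 0.0, 0.0832, -0.0103, 0.0435, 0.0016]
[-0.0, 0.0, 0.0832, -0.0103, 0.0428, 0.0015]
[-0.0, 0.0, 0.0832, -0.0102, 0.0421, 0.0016]
[-0.0, 0.0, 0.0832, -0.0102, 0.0414, 0.0016]
[-0.0, 0.0, 0.0832, -0.0101, 0.0407, 0.0016]
[-0.0, 0.0, 0.0832, -0.01, 0.0399, 0.0015]
[-0.0, 0.0, 0.0832, -0.01, 0.0392, 0.0016]
[0.0, 0.0, 0.0832, -0.01, 0.0386, 0.0016]
[0.0, 0.0, 0.0832, -0.0099, 0.0377, 0.0016]
```

>>> arm_command:
  commands:
    - [[0,0.001,0.083,-0.011,0.0507,0.0016,100],[0,0,0.083,-0.011,0.05,0.0016,60],[0,0,0.083,-0.011,0.0493,0.0016,60],[0,0,0.083,-0.0107,0.0486,0.0016,60],[0,0,0.083,-0.0107,0.0479,0.0016,60],[0,0,0.083,-0.0106,0.0471,0.0016,60],[0,0,0.083,-0.0106,0.0464,0.0016,60],[0,0,0.083,-0.0105,0.0457,0.0016,60],[0,0,0.083,-0.0104,0.045,0.0016,60],[0,0,0.083,-0.0104,0.0443,0.0016,60],[0,0,0.083,-0.0103,0.0435,0.0016,60],[0,0,0.083,-0.0103,0.0428,0.0016,60],[0,0,0.083,-0.0102,0.0421,0.0016,60],[0,0,0.083,-0.0102,0.0414,0.0016,60],[0,0,0.083,-0.0101,0.0407,0.0016,60],[0,0,0.083,-0.01,0.0399,0.0016,60],[0,0,0.083,-0.01,0.0392,0.0016,60],[0,0,0.083,-0.01,0.0386,0.0016,60],[0,0,0.083,-0.01,0.0377,0.0016,60],[0,0,0,0,0,0,60]]

```text
time: 2.65
ee_pos: [0.4456, -0.1032, 0.1995]
eef_rot: [0.993, -0.118, 0.0, -0.001]
ft_force: [0.7, -0.9, 0.6]
width: 0.0522
```

```bash
cat > look.py <<'E'
import sys,pickle,cv2
from bench import *
for n in sys.argv[2:]:
    c=camera(n);cv2.imwrite(f"pics/{n}{sys.argv[1]}.png",c["frame"][:,:,::-1]);pickle.dump(c,open(f"{n}{sys.argv[1]}.pkl","wb"))
from scipy.spatial.transform import Rotation as R
s=read_state();M=R.from_quat(s["eef_rot"]).as_matrix()
import numpy as np
print("t",round(s["time"],2),"p",s["ee_pos"].round(4),"yaw",np.degrees(np.arctan2(M[1,0],M[0,0])).round(2),"z",M[:,2].round(4),"F",s["ft_force"].round(1),"T",s["torque"].round(2),"w",round(s["width"],4))
E
python3 look.py 1 wrist
```

```text
t 2.7 p [ 0.4463 -0.1014  0.1995] yaw -13.4 z [ 5.0e-04  1.7e-03 -1.0e+00] F [ 0.3  0.2 -0.4] T [ 0.01  0.03 -0.05] w 0.0525
```

View pics/wrist1.png

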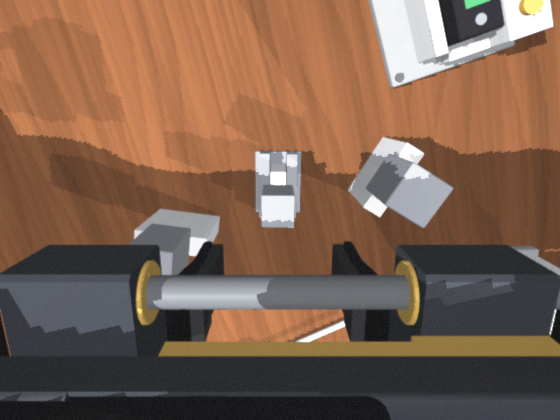

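```bash
python3 - <<'E'
from h import *
crop(cv2.imread("pics/wrist1.png"),240,140,80,95,6,"pics/e.png")
E
```

```text
(no output)
```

View pics/e.png

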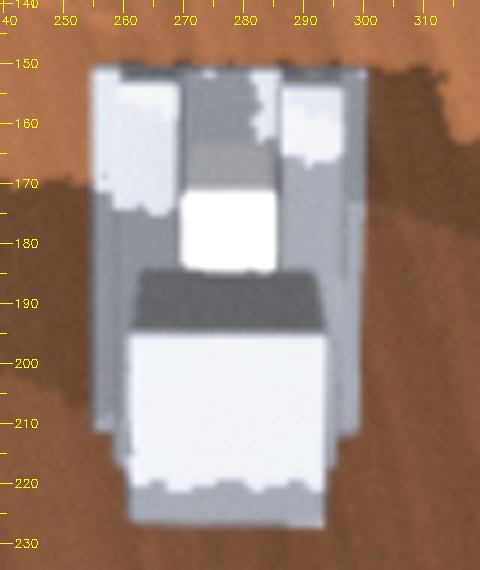

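```bash
python3 - <<'E'
from fit import *
W=pickle.load(open("wrist1.pkl","rb"))
o=[(m(-12,12,104),(261.2,195)),(m(12,12,104),(294,195)),(m(-12,-12,104),(260.8,227)),(m(12,-12,104),(293.7,227.3)),(m(-6,22,64),(269.5,171.2)),(m(6,22,64),(285.7,171.2))]
r=lambda p:np.concatenate([proj(W,place([a],p))[0]-b for a,b in o])
q=least_squares(r,[.446,-.1,-.23]);print(q.x[:2],np.degrees(q.x[2]),q.fun.round(1))
E
```

```text
[ 0.44652555 -0.10095772] -13.964886572096452 [-0.7 -0.4  0.6 -0.2 -0.1  0.   0.2 -0.   0.7  0.3 -0.6  0.4]
```

>>> arm_command:
  commands:
    - [[0,0,0.005,0,-0.0005,0.03,60],[0,0,0,0,0,0.03,60],[0,0,0,0,0,0.03,60],[0,0,0,0,0,0.02,60],[0,0,0,0,0,0.0135,60],[0,0,0,0,0,0,60],[0,0,0,0,0,0,60]]

```text
time: 3.58
ee_pos: [0.4474, -0.0999, 0.0767]
eef_rot: [0.993, -0.118, 0.001, -0.001]
ft_force: [0.7, 0.1, -0.6]
width: 0.052
```

```bash
python3 look.py 2 scene wrist; python3 - <<'E'
from h import *
crop(cv2.imread("pics/scene2.png"),200,130,110,90,7,"pics/g.png",10)
E
```

```text
t 3.67 p [ 0.4474 -0.0999  0.0768] yaw -13.56 z [ 0.0016  0.0013 -1.    ] F [-0.7 -1.2  0.1] T [-0.03  0.07  0.02] w 0.0523
```

View pics/g.png

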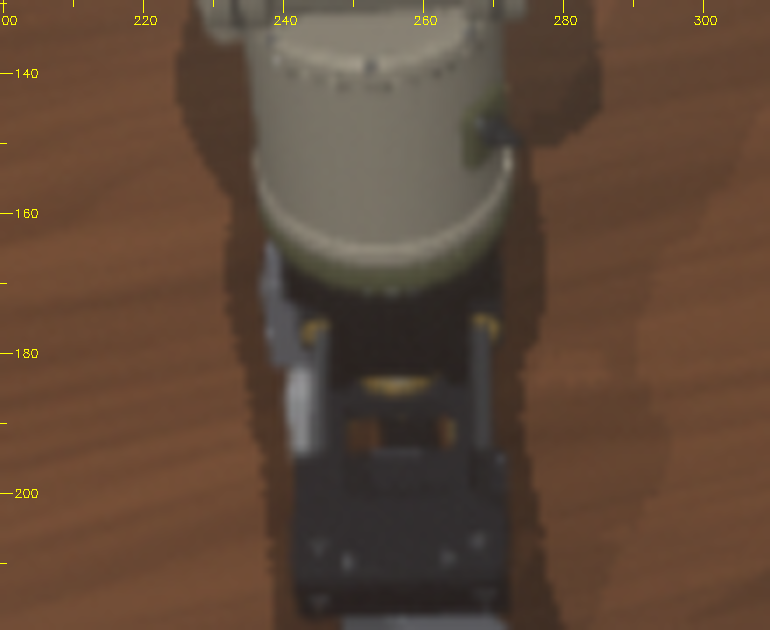

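View pics/wrist2.png

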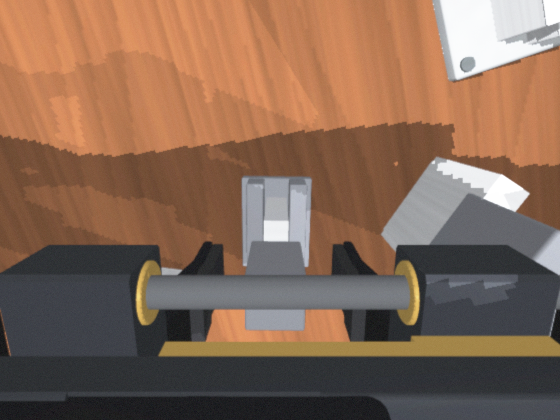

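>>> arm_command:
  commands:
    - [[0,0,0,-0.0005,0.001,0,20],[0,0,0,0,0,0,5],[0,0,0,0,0,0,5],[0,0,0,0,0,0,5],[0,0,0,0,0,0,5],[0,0,0,0,0,0,5]]
  newtons: 55

```text
time: 4.42
ee_pos: [0.4462, -0.1009, 0.0761]
eef_rot: [0.993, -0.118, 0.0, -0.001]
ft_force: [-0.3, -0.1, 0.9]
width: 0.0235
```

```bash
python3 look.py 3
```

```text
t 4.42 p [ 0.4462 -0.1009  0.0761] yaw -13.58 z [ 4.e-04  1.e-03 -1.e+00] F [-0.3 -0.1  0.9] T [-0.06  0.09 -0.02] w 0.0235
```

```bash
python3 - <<'E'
from plan import *
from bench import read_state
s=read_state();p=s["ee_pos"];q=s["eef_rot"]
up=np.array([p[0],p[1],.216]);e=np.array([.5815,.2265,.18])
w=[([p[0],p[1],p[2]+.14*i/5],-13.6) for i in range(1,6)]
for i in range(1,10):
    k=i/9; w.append((up+(e-up)*k,-13.6+(13.6-7.35)*k))
for x in rows(p,q,w): print(x)
E
```

```text
end [0.5815 0.2265 0.18  ] [[0.9918, -0.1279, 0.0], [-0.1279, -0.9918, -0.0], [0.0, 0.0, -1.0]]
[-0.0011, -0.0001, 0.0004, 0.0, -0.0, -0.028]
[0.0, -0.0, -0.0, 0.0, -0.0, -0.028]
[0.0, -0.0, -0.0, 0.0, -0.0, -0.028]
[0.0, -0.0, -0.0, 0.0, -0.0, -0.028]
[0.0, -0.0, -0.0, 0.0, -0.0, -0.028]
[0.0, -0.0, -0.0121, 0.0061, -0.0389, 0.0041]
[0.0, -0.0, -0.0121, 0.0065, -0.0388, 0.004]
[0.0, -0.0, -0.0122, 0.007, -0.0388, 0.004]
[0.0, -0.0, -0.0121, 0.0075, -0.0386, 0.004]
[0.0, -0.0, -0.0121, 0.0079, -0.0386, 0.004]
[0.0, -0.0, -0.0121, 0.0084, -0.0384, 0.004]
[0.0, -0.0, -0.0121, 0.0089, -0.0384, 0.004]
[0.0, -0.0, -0.0122, 0.0093, -0.0382, 0.004]
[0.0, -0.0, -0.0121, 0.0098, -0.0381, 0.004]
```

>>> arm_command:
  commands:
    - [[-0.001,0,0,0,0,-0.014,5],[0,0,0,0,0,-0.028,5],[0,0,0,0,0,-0.028,5],[0,0,0,0,0,-0.028,5],[0,0,0,0,0,-0.028,5],[0,0,0,0,0,-0.014,5],[0,0,-0.0121,0.006,-0.0389,0.004,5],[0,0,-0.0121,0.0065,-0.0388,0.004,5],[0,0,-0.0121,0.007,-0.0388,0.004,5],[0,0,-0.0121,0.0075,-0.0386,0.004,5],[0,0,-0.0121,0.0079,-0.0386,0.004,5],[0,0,-0.0121,0.0084,-0.0384,0.004,5],[0,0,-0.0121,0.0089,-0.0384,0.004,5],[0,0,-0.0121,0.0093,-0.0382,0.004,5],[0,0,-0.0121,0.0098,-0.0381,0.004,5],[0,0,0,0,0,0,5],[0,0,0,0,0,0,5]]

```text
time: 6.55
ee_pos: [0.581, 0.2258, 0.1796]
eef_rot: [0.998, -0.064, -0.0, 0.001]
ft_force: [-0.2, -1.3, -2.5]
width: 0.0238
```

```bash
python3 look.py 4 wrist top scene
```

```text
t 6.7 p [0.5813 0.2253 0.1803] yaw -7.43 z [ 2.e-04 -1.e-04 -1.e+00] F [-1.1  0.1 -2.4] T [-0.05  0.06 -0.03] w 0.0234
```

View pics/wrist4.png

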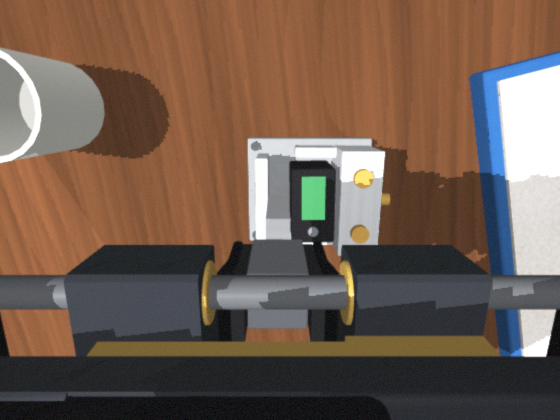

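View pics/scene4.png

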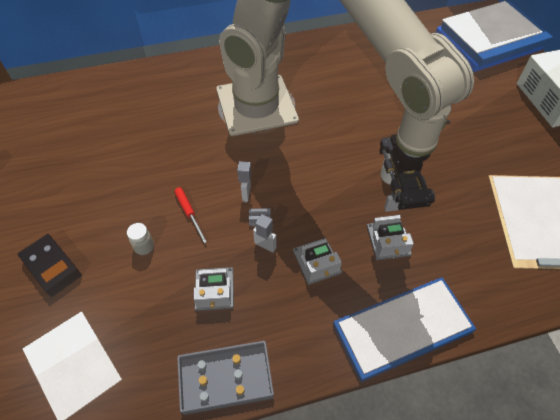

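View pics/top4.png

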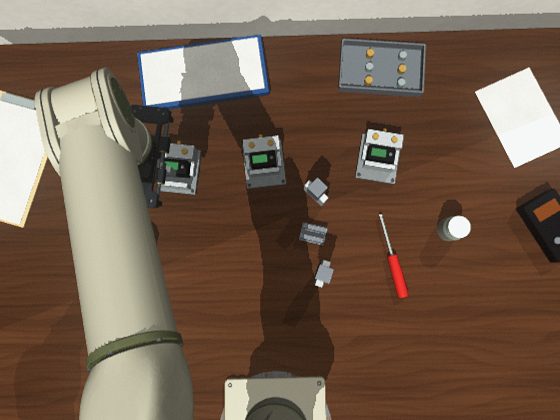

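```bash
python3 - <<'E'
from h import *
crop(cv2.imread("pics/wrist4.png"),240,130,150,120,5,"pics/w4.png")
E
```

```text
(no output)
```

View pics/w4.png

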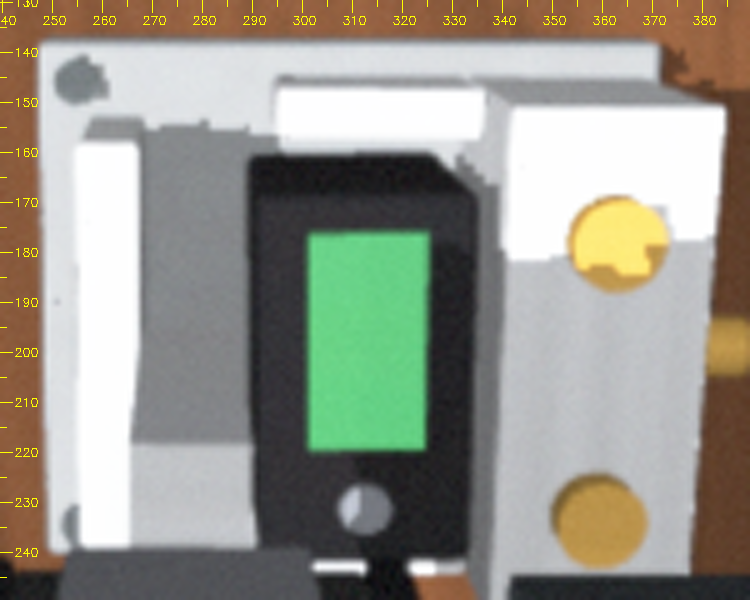

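```bash
cat > fw.py <<'E'
from fit import *
W=pickle.load(open("wrist4.pkl","rb"))
o=[(m(-35,48,12),(247.5,137.5)),(m(75,48,12),(371.5,137.9)),(m(-26,35,52),(254.9,158.1)),(m(-16,35,52),(267.5,158.1)),(m(40,42,62),(341.5,150.5)),(m(72,42,62),(384.7,150.5)),(m(-35,-48,12),(249.5,239.5))]
r=lambda p:np.concatenate([proj(W,place([a],p))[0]-b for a,b in o])
q=least_squares(r,[.588,.2256,-.128]);P=q.x;print(P[:2],np.degrees(P[2]),q.fun.round(1))
# wrist-camera predicted pose of dock in held-spacer frame; check grip position in same picture
for nm,a in (("det near top +y guess x=2",m(2,30,62)),("det near bottom",m(2,30,12)),("det far top",m(36,30,62)),("det near top -y",m(2,-30,62))):
    print(nm,proj(W,place([a],P))[0].round(1))
s=[.5813,.2253,np.radians(-7.43)]
for a in (m(-12,12,208),m(12,12,208),m(-12,-12,208),m(12,-12,208)): print("grip",proj(W,place([a],s))[0].round(1))
E
python3 fw.py
```

```text
[0.58946173 0.22551946] -7.450225917466132 [-0.9 -0.2  1.3 -0.4 -0.6 -0.1 -0.3 -0.1  0.7 -0.1  0.6 -0.  -0.9  1.5]
det near top +y guess x=2 [290.8 166.4]
det near bottom [288.8 158. ]
det far top [336.1 166.5]
det near top -y [289.9 241.6]
grip [245.1 274.8]
grip [309.  274.9]
grip [246.4 330.9]
grip [307.6 331. ]
```

>>> arm_command:
  commands:
    - [[0,0,0,0.0008,-0.001,0.01,5],[0,0,0,0,0,0.02,5],[0,0,0,0,0,0.015,5],[0,0,0,0,0,0,5],[0,0,0,0,0,0,5]]

```text
time: 7.32
ee_pos: [0.5825, 0.2274, 0.1356]
eef_rot: [0.998, -0.064, 0.0, -0.0]
ft_force: [-0.2, -0.5, -0.9]
width: 0.0235
```

```bash
python3 look.py 5 wrist scene top; python3 - <<'E'
from h import *
crop(cv2.imread("pics/scene5.png"),355,150,90,110,5,"pics/s5.png")
E
```

```text
t 7.47 p [0.5825 0.2276 0.1358] yaw -7.34 z [ 1.e-03  6.e-04 -1.e+00] F [ 0.1  0.3 -1.8] T [-0.09  0.08  0.02] w 0.0236
```

View pics/wrist5.png

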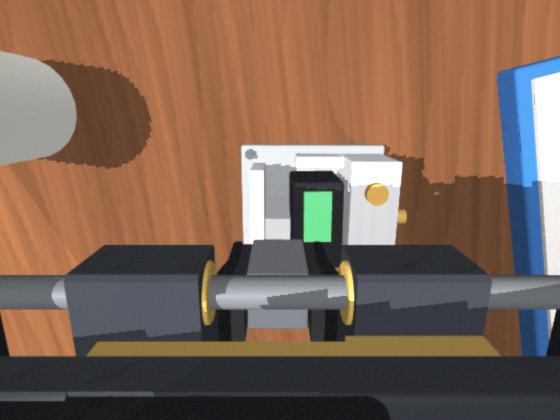

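View pics/s5.png

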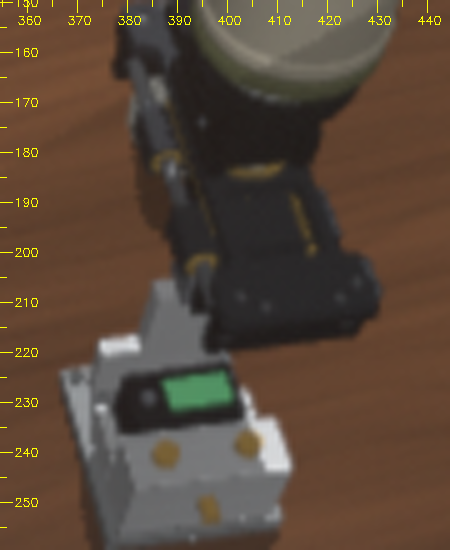

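```bash
python3 - <<'E'
from h import *
crop(cv2.imread("pics/wrist5.png"),235,140,175,110,4.5,"pics/w5.png")
E
```

```text
(no output)
```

View pics/w5.png

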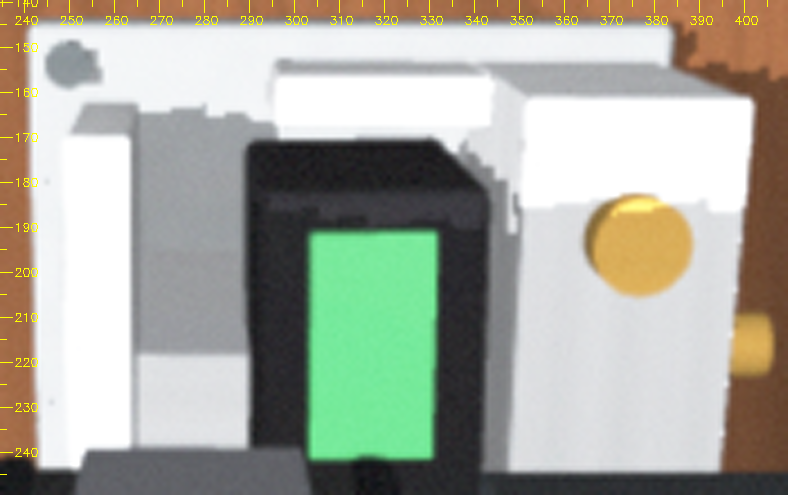

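```bash
python3 - <<'E'
from fit import *
W=pickle.load(open("wrist5.pkl","rb"))
o=[(m(-35,48,12),(241.2,145.1)),(m(75,48,12),(383.8,145.7)),(m(-26,35,52),(248.9,169.5)),(m(-16,35,52),(263.8,169.1)),(m(40,42,62),(350.5,161.3)),(m(72,42,62),(401.8,161.3))]
r=lambda p:np.concatenate([proj(W,place([a],p))[0]-b for a,b in o])
q=least_squares(r,[.588,.2256,-.128]);P=q.x;print(P[:2],np.degrees(P[2]),q.fun.round(1))
for nm,a in (("det near top +y guess x=2",m(2,30,62)),("det near bottom",m(2,30,12)),("det far top",m(36,30,62)),("det near top -y",m(2,-30,62)),("fl",m(-16,35,12))):
    print(nm,proj(W,place([a],P))[0].round(1))
c,s=np.cos(P[2]),np.sin(P[2])
d=np.array([.5825-P[0],.2275-P[1]]);print("tcp in dock",c*d[0]+s*d[1],-s*d[0]+c*d[1])
# jaw-mid world position as the wrist camera sees it: grip centre px
for a in (m(-12,12,164),m(12,12,164),m(-12,-12,164),m(12,-12,164)): print("grip",proj(W,place([a],[.5825,.2275,np.radians(-7.34)]))[0].round(1))
E
```

```text
[0.5891146  0.22528441] -7.560495297263584 [-1.5 -0.7  1.4 -0.7 -1.1  0.2 -0.8  0.7  1.1  0.2  0.8  0.4]
det near top +y guess x=2 [290.8 180.1]
det near bottom [288.4 168.3]
det far top [344.2 180.4]
det near top -y [289.5 267.4]
fl [265.  161.7]
tcp in dock -0.006848610670736774 0.0013260293367129922
grip [244.3 273.5]
grip [308.3 273.5]
grip [245.7 329.8]
grip [306.9 329.8]
```

```bash
python3 - <<'E'
from h import *
crop(cv2.imread("pics/wrist5.png"),235,230,90,105,5.5,"pics/w5b.png")
E
```

```text
(no output)
```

View pics/w5b.png

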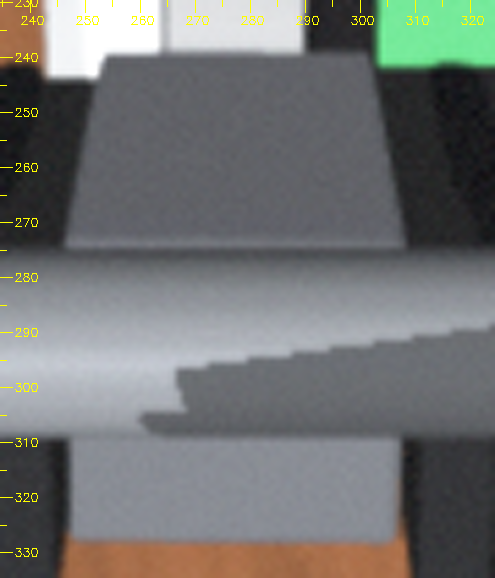

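>>> arm_command:
  commands:
    - [[0,0,0,0,0.001,0.006,5],[0,0,0,0,0,0.006,5],[0,0,0,0,0,0.006,5],[0,0,0,0,0,0.004,5],[0,0,0,0,0,0,5]]

```text
time: 8.1
ee_pos: [0.5818, 0.2264, 0.1126]
eef_rot: [0.998, -0.064, -0.0, 0.0]
ft_force: [-0.3, -1.1, -1.3]
width: 0.0238
```

```bash
python3 look.py 6 wrist scene; python3 - <<'E'
from h import *
a=cv2.imread("pics/wrist6.png")
crop(a,225,140,190,195,3,"pics/w6.png",10)
crop(cv2.imread("pics/scene6.png"),355,180,70,90,6.5,"pics/s6.png")
E
```

```text
t 8.2 p [0.5821 0.2264 0.1131] yaw -7.34 z [ 2.e-04  1.e-04 -1.e+00] F [-0.2 -0.9 -2.5] T [-0.14  0.09 -0.01] w 0.0237
```

View pics/w6.png

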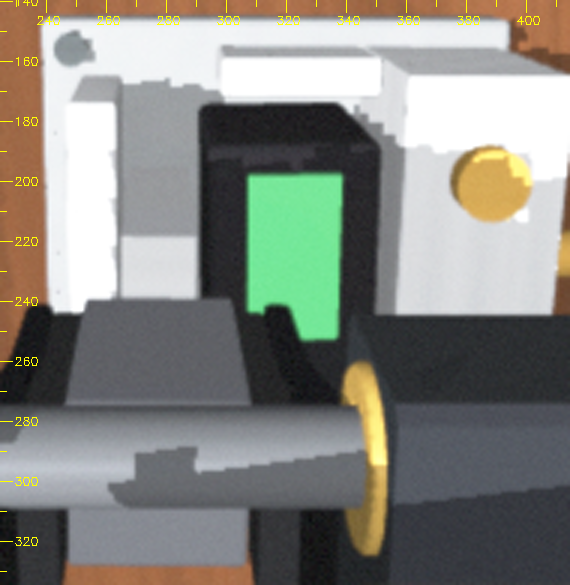

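View pics/s6.png

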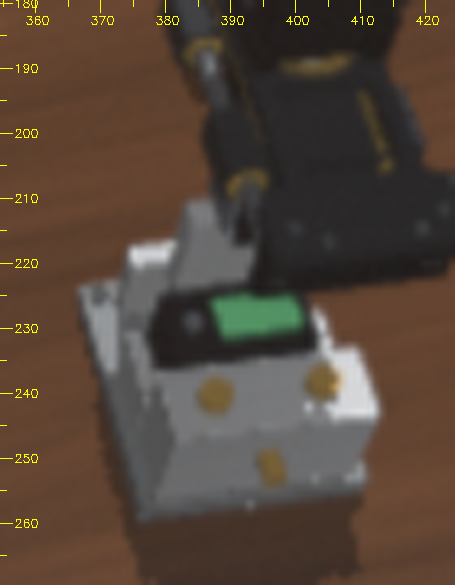

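>>> arm_command:
  commands:
    - [[0,0,0,0,0,0.006,5],[0,0,0,0,0,0.006,5],[0,0,0,0,0,0.006,5],[0,0,0,0,0,0.006,5],[0,0,0,0,0,0.004,5],[0,0,0,0,0,0.001,5],[0,0,0,0,0,0,5]]

```text
time: 9.07
ee_pos: [0.5821, 0.2265, 0.0841]
eef_rot: [0.998, -0.064, 0.0, -0.0]
ft_force: [0.6, -0.3, -1.0]
width: 0.0231
```

```bash
python3 look.py 7 wrist scene; python3 - <<'E'
from h import *
a=cv2.imread("pics/wrist7.png")
crop(a,225,140,200,195,3,"pics/w7.png",10)
E
```

```text
t 9.18 p [0.5822 0.2265 0.0843] yaw -7.34 z [ 4.e-04  3.e-04 -1.e+00] F [-1.2  0.2 -2. ] T [-0.09  0.06  0.03] w 0.0236
```

View pics/w7.png

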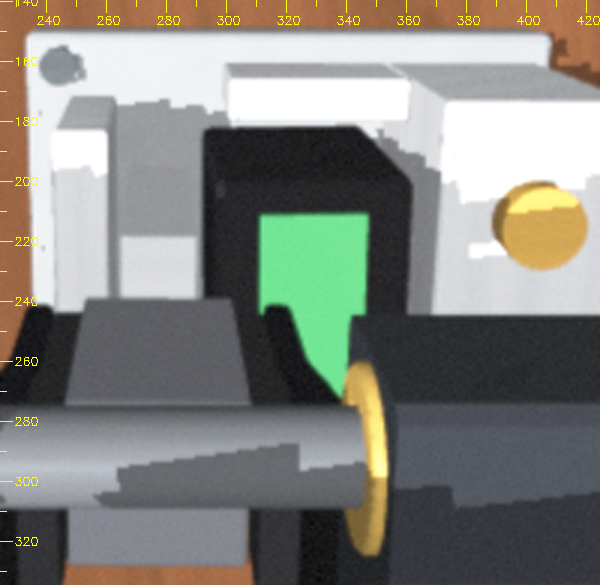

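>>> arm_command:
  commands:
    - [[0,0,0,0.001,0,0,5],[0,0,0,0.001,0,0,5],[0,0,0,0.001,0,0,5],[0,0,0,0.001,0,0,5],[0,0,0,0.001,0,0,5],[0,0,0,0,0,0,5],[0,0,0,0,0,0,5]]
  newtons: 60

```text
time: 10.05
ee_pos: [0.5869, 0.2258, 0.084]
eef_rot: [0.998, -0.064, -0.0, -0.0]
ft_force: [-0.6, 0.5, -1.8]
width: 0.0232
```

```bash
python3 look.py 8
```

```text
t 10.05 p [0.5869 0.2258 0.084 ] yaw -7.34 z [-1.e-04  0.e+00 -1.e+00] F [-0.6  0.5 -1.8] T [0.03 0.19 0.03] w 0.0232
```

>>> arm_command:
  commands:
    - [[0,0,0,0.001,0,0,5],[0,0,0,0.001,0,0,5],[0,0,0,0,0,0,5],[0,0,0,0,0,0,5]]

```text
time: 10.55
ee_pos: [0.5891, 0.2254, 0.0841]
eef_rot: [0.998, -0.064, 0.0, -0.0]
ft_force: [-0.9, 0.6, -1.2]
width: 0.0238
```

```bash
python3 look.py 9 wrist;  python3 - <<'E'
from h import *
crop(cv2.imread("pics/wrist9.png"),225,140,200,195,3,"pics/w9.png",10)
E
```

```text
t 10.6 p [0.5891 0.2255 0.0841] yaw -7.34 z [ 3.e-04  0.e+00 -1.e+00] F [-0.2  0.8 -1.6] T [-0.06  0.18 -0.  ] w 0.0235
```

View pics/w9.png

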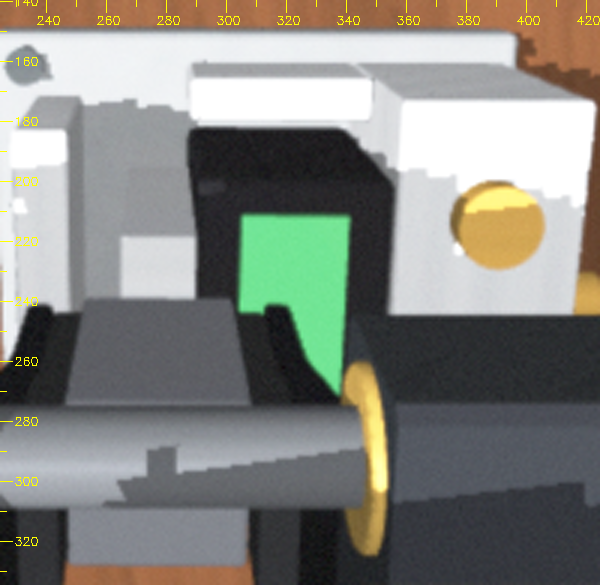

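>>> arm_command:
  commands:
    - [[0,0,0,0.001,0,0,5],[0,0,0,0,0,0,5],[0,0,0,0,0,0,5]]

```text
time: 10.98
ee_pos: [0.5893, 0.2255, 0.0839]
eef_rot: [0.998, -0.064, -0.001, 0.0]
ft_force: [-5.7, -0.8, 0.5]
width: 0.024
```

```bash
python3 look.py 10
```

```text
t 10.97 p [0.5893 0.2255 0.0839] yaw -7.33 z [-0.0014 -0.     -1.    ] F [-5.7 -0.8  0.5] T [-0.15  1.38  0.05] w 0.024
```

>>> arm_command:
  commands:
    - [[0,0,0,0.001,0,0,5],[0,0,0,0,0,0,5],[0,0,0,0,0,0,5]]

```text
time: 11.35
ee_pos: [0.5894, 0.2255, 0.0836]
eef_rot: [0.998, -0.064, -0.002, 0.0]
ft_force: [-7.5, -0.4, 2.2]
width: 0.0235
```

```bash
python3 look.py 11 wrist;  python3 - <<'E'
from h import *
crop(cv2.imread("pics/wrist11.png"),225,140,200,195,3,"pics/w11.png",10)
E
```

```text
t 11.4 p [0.5894 0.2255 0.0836] yaw -7.3 z [-3.2e-03 -2.0e-04 -1.0e+00] F [-8.1  0.5  1.2] T [-0.1   2.14  0.1 ] w 0.0237
```

View pics/w11.png

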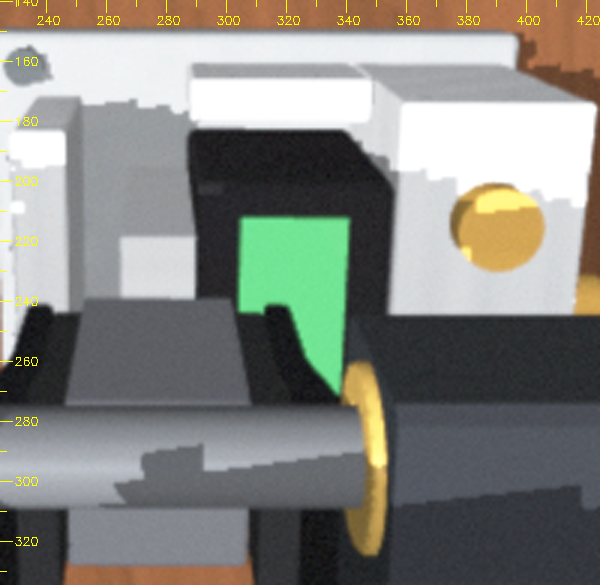

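>>> arm_command:
  commands:
    - [[0,0.003,0,0.001,0,0,5],[0,0,0,0,0,0,5],[0,0.002,0,0.001,0,0,5],[0,0,0,0,0,0,5],[0,0,0,0,0,0,5]]

```text
time: 12.02
ee_pos: [0.5895, 0.2257, 0.0832]
eef_rot: [0.998, -0.063, -0.001, 0.001]
ft_force: [-16.4, -0.8, 5.4]
width: 0.0238
```

```bash
python3 look.py 12
```

```text
t 12.03 p [0.5895 0.2257 0.0832] yaw -7.26 z [-2.2e-03 -9.0e-04 -1.0e+00] F [-16.4  -0.8   5.4] T [-0.06  3.98  0.12] w 0.0238
```

>>> arm_command:
  commands:
    - [[0,0.002,0,0.001,0,-0.0005,5],[0,0,0,0,0,0,5],[0,0,0,0,0,0,5],[0,0,0,0,0,0,5]]

```text
time: 12.52
ee_pos: [0.5896, 0.2257, 0.0832]
eef_rot: [0.998, -0.063, -0.001, 0.001]
ft_force: [-18.2, 0.5, 3.9]
width: 0.0236
```

```bash
python3 look.py 13 wrist scene top;  python3 - <<'E'
from h import *
crop(cv2.imread("pics/wrist13.png"),225,140,200,195,3,"pics/w13.png",10)
crop(cv2.imread("pics/scene13.png"),355,180,75,90,6.5,"pics/s13.png")
# change of the bystanders/others vs first picture
for n in("top","scene"):
    a=cv2.imread(f"pics/{n}0.png").astype(int);b=cv2.imread(f"pics/{n}13.png").astype(int)
    cv2.imwrite(f"pics/{n}diff.png",np.clip(np.abs(a-b)*2,0,255).astype("uint8"))
E
```

```text
t 12.68 p [0.5896 0.2257 0.0832] yaw -7.24 z [-0.0022 -0.0014 -1.    ] F [-18.3  -0.    4.7] T [-0.08  4.67  0.11] w 0.0237
```

View pics/w13.png

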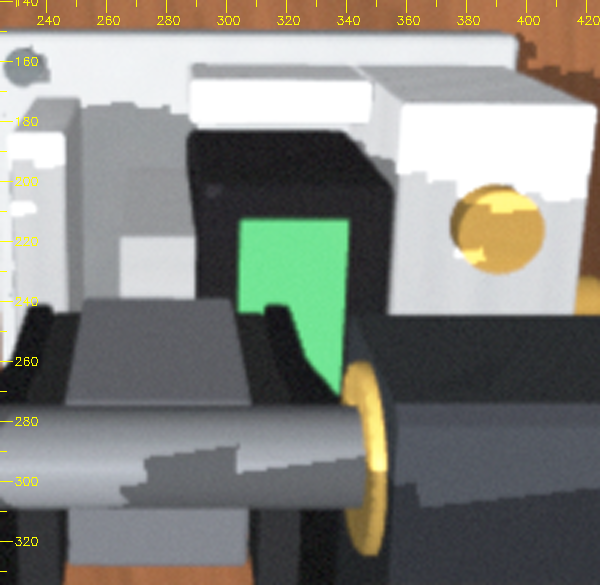

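View pics/s13.png

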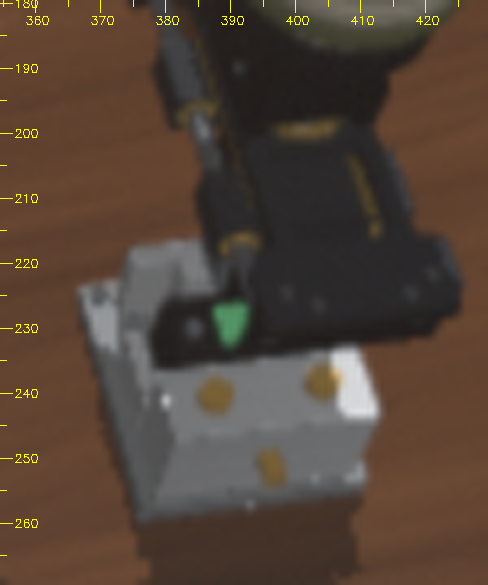

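View pics/scene13.png

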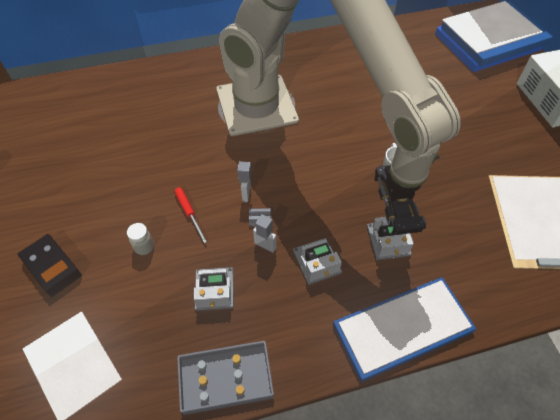

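```bash
python3 - <<'E'
from bench import *
print(close_job()); s=read_state();print(s["time"],s["ft_force"],s["ee_pos"],s["width"])
E
```

```text
the job is handed in; nothing more can be done
None
the job is handed in; nothing more can be done
```

I took the smallest of the three similar spacers, the one in the holder, by its grip. I lowered its blade about mid-width into the wide gap, with the underside about 4 mm above the dock floor. I then pushed the detector onto the manifold and handed the job in at about 12.7 s, still gripping and pressing.

**Push:** in the last reading, just before I handed in, the push was about 18 N. The tool had stopped advancing at about +0.3 mm in the dock frame, where flush is nominally 0.

**Alignment:** the tool was tilted about 0.15° and turned within about 0.3° of the dock. The opening was steady at 24 mm, the width of the grip.

**Camera:** the last wrist picture shows no visible gap between detector and manifold.

**Surroundings:** the last scene picture shows the other two detectors, the jar and the screwdriver where they were. The mug stood partly hidden behind the arm, so I could not check all of it. I judged this by eye and did not look at the difference images I made.

**Disagreements:** the separate camera fits of the dock differed by up to about 3 mm, and I relied on the wrist view for the final fit. At full push the wrist read about 4–5 N upward, probably from friction.

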